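# Park the glass loupe on its transport rail

### The job

Before the van drives off, lift the loupe out of its cradle, set it down and let go of it on the bare end of the rail's base plate, in line with the rail, then take it again by its long sides and slide it onto the T-rail until it is fully home against the end stop and the sprung detent has popped up behind it. The lens is thin glass: pinch it lightly (it cracks at 40 N a finger) and never drop, press or ram it (it cracks at a 40 N knock). Leave the bottle, lens cap, magnifier and mirror where they lie.

Things in the scene. Friction and masses are not known exactly. Their poses are not given: they have to be found in the camera images.
- loupe: Loupe: black plastic shoe 54 long (x), 46 wide (y), 26 high, flat plain sides, with a round steel bezel and low glass lens on top, 32.5 high in all; 0.15 kg. Origin: centre of underside, z up. Under it a T-groove runs right through along x: slot 18 wide up to 6, cavity 32 wide from 6 to 16. Both ends alike. Starts in the cradle, x along the cradle's x. (all mm)
- cradle: Fixed grey plastic cradle: floor 84 (x) by 80 (y), 5 thick; two cheeks 40 long (x), 12 thick, tops 36 over the origin, stand 52 apart (y). They cover the loupe's long sides, so there it can only be pinched by its two ends (along x), which stick out 7 past the cheeks. Origin: centre of underside, on the drawer top. (mm)
- rail: Fixed rail; x = direction of sliding on. Steel base plate x -125 to 110, 70 wide, top at z 8, bare from x -125 to -13.5. Then an aluminium T-rail along x: stem 12 wide, head 27 wide at z 16 to 22, half-round nose (tip x -13.5), up to an end stop x 95 to 110, 50 wide, top z 40. The loupe slides on the plate, T in its groove, play 2.5 a side, 2 in height. Origin: plate underside. (mm)
- kit: The fixed kit drawer unit: its ridged olive-green plastic top, on which all lies, is 60 mm above the work surface, 460 mm in x by 860 mm in y. Origin: centre of its underside, on the work surface.
- landing (a point): Middle of the bare end of the base plate, on its upper face (rail x = -82 mm): where the loupe's underside centre goes when set down, lined up with the rail (within 30 mm along it, 20 mm across, 0.35 rad). Axes as the rail's.
- home (a point): Where the loupe's underside centre lies when fully home against the end stop (rail x = 68 mm, on the plate's upper face). Axes as the rail's.
- detent (a joint): Sprung rounded steel detent 10 mm wide standing 5.5 mm out of the top of the rail's head at rail x = 27 mm. Value in m: 0 = up, 0.0015 to 0.0035 while the loupe rides over it (a few newtons of push). It pops up again just behind the shoe when the loupe is home.
- bottle: Bystander: blue glass dropper bottle, 38 mm across, 98 mm high, upright. Origin: centre of its underside.
- cap: Bystander: black lens cap, a flat disc 54 mm across, 10 mm thick. Origin: centre of its underside.
- magnifier: Bystander: magnifier lying flat, round glass 72 mm across in a steel ring, walnut handle out to x = 138 mm, 14 mm thick. Origin: underside, at the centre of the glass.
- mirror: Bystander: telescoping inspection mirror lying flat along x, from x = -110 mm (handle) to +102 mm (round mirror 44 mm across), 12 mm thick. Origin: underside, near the middle of its shaft.
Mind the look-alikes: they are no part of the job. Of the things that look like the loupe, the middle-sized one is meant.

How it is judged:
On the way, in this order (a step that is already met when the one before it is completed fails the run):
1. the loupe stands on the bare end of the base plate, in line with the rail, let go of (x of loupe in the frame of landing between -0.03 and 0.04 m and y of loupe in the frame of landing between -0.02 and 0.02 m and z of loupe in the frame of landing between -0.003 and 0.003 m and contact force between the fingers and loupe below 0.2 N and angle between loupe's own z axis and vertical below 0.1 rad and angle between the x axis of loupe and the x axis of rail, either way round below 0.35 rad), for 0.2 s.
2. the loupe, threaded on the T-rail, rides over the detent and presses it down (x of loupe in the frame of home between -0.075 and -0.004 m and y of loupe in the frame of home between -0.006 and 0.006 m and z of loupe in the frame of home between -0.003 and 0.005 m and value of joint detent above 0.0008 m), for 0.05 s.
At the end, for the whole second after the job is handed in: The loupe is on the T-rail against the end stop (its underside centre within 4 mm of home along the rail, 5 mm sideways, 4 mm in height; level and lined up with the rail), the detent is up behind it (pressed less than 0.8 mm), and it is at rest and let go of (x of loupe in the frame of home between -0.004 and 0.003 m and y of loupe in the frame of home between -0.005 and 0.005 m and z of loupe in the frame of home between -0.003 and 0.004 m and angle between loupe's own z axis and vertical below 0.1 rad and angle between the x axis of loupe and the x axis of rail, either way round below 0.12 rad and value of joint detent below 0.0008 m and linear speed of loupe below 0.02 m/s and contact force between the fingers and loupe below 0.2 N); the robot touches nothing.
It fails at once if the loupe is squeezed harder than 40 N a finger (the two fingers together over 80 N) (contact force between the fingers and loupe above 80 N).
It fails at once if the loupe is knocked, dropped or rammed against the rail with more than 40 N (contact force between loupe and rail above 40 N).
It fails at once if the loupe is dropped or forced against the cradle or the drawer top with more than 40 N (contact force between loupe and cradle above 40 N or contact force between loupe and kit above 40 N).
It fails at once if the loupe is let fall from more than about 13 mm (out of the fingers and faster than 0.5 m/s) (contact force between the fingers and loupe below 0.1 N and linear speed of loupe above 0.5 m/s).
It fails at once if the bottle, lens cap, magnifier or mirror is moved more than 20 mm (distance of any of bottle, cap, magnifier, mirror from where it was at the start of the episode above 0.02 m).
It also fails if it takes over 58 s, if anything falls off the work surface, if the arm or the gripper's body presses on something with over 40 N, if the wrist force passes 120 N, or if a joint passes its speed limit or range.

### The arm

A 6-joint arm with a two-finger parallel gripper is mounted at the origin on the work surface. World frame = base frame: x ahead of the robot, y to its left, z up, the work surface at z = 0. Lengths are in m, angles in rad, forces in N, time in s.
With the tool pointing down it reaches from about 0.425 to 0.95 m from the base axis. Payload 3.5 kg.
Tool frame: the origin (TCP) lies on the centre line of the jaws, within the pads' length; the fingertips stand 17 mm ahead of it and the grasp point (between the pads) lies 2 mm behind it; z points along the fingers, y is the line along which they close (so a half turn about z gives the same grasp; the last joint's range is limited). The gripper opens to 85 mm and grips with 20 to 120 N. Pads are 22 mm wide; open, the fingers measure 114 mm over their backs; the gripper's body (76 mm by 85 mm) begins 54 mm behind the grasp point. The pads swing forward as they close: fully open they stand 13 mm farther back than shut.
Start: joints at [-1.482, 0.286, 1.577, -0, 1.279, -0.15], TCP at [0.16, -0.656, 0.248] pointing down, gripper open.
Joint ranges: [-2.77, 2.77], [-0.9, 2.22], [0.21, 2.48], [-1.53, 4.67], [0.24, 2.81], [-2.84, 2.84]. Speed limits (rad/s): [2.79, 2.79, 3.14, 3.14, 3.14, 3.14].

### API

Orientations are given as a unit quaternion [x, y, z, w].
In Python, from cell import env gives the robot as it stands.
- The arm moves only by the shell command python3 -m pendant 'ROWS'. ROWS is JSON, a list that holds one entry, the list of rows, each a list of 7 numbers: the opening, from -1 (shut) to 1 (fully open), then the shift along the tool's x, y, z in mm, then the turn, a rotation vector about the tool's x, y, z in degrees. In form: [[[grip, x, y, z, wx, wy, wz], ...]]. A call has 1 to 5 rows; each row is the pose to reach, as a shift and turn from the pose commanded when the call began, along the tool's axes at that moment; what a row does not reach only later rows make up. A row lasts 1/12 s, in which the tool goes at most 41.7 mm and 7.16 degrees, less where a joint would pass 70% of its speed; a pose out of reach is approached as far as the arm can. A call with a gripper value outside its range is refused whole. The fingers move at their own pace and stop on an object; the grip force is fixed at half the most. Time passes only in rows, so rows that repeat a pose let the fingers close. It gives the time, the measured TCP pose, the force, the opening and the grip force at its end, in the units of the state.
- env.state(): the state, without advancing time (a new reading comes with each control period).
- env.snapshot(name): name is "scene" or "top" or "wrist"; returns a dict with "frame" (400x640x3 uint8, red, green, blue), "intrinsics" (3x3 intrinsics, pixels), "dist" ([k1, k2, p1, p2, k3] as OpenCV has them; the pictures are not rectified), "world_from_camera" (4x4, takes a point from camera to world coordinates); the wrist camera has in their place "tool_from_camera" (4x4, takes a point from camera to tool coordinates, whose origin is the TCP and whose axes are the flange's). Camera axes: x right, y down, z forward; pixel columns grow to the right and rows downward; lengths in m; the calibration is good to about 2 mm. A picture is of the moment at which its call begins: read the wrist's pose just before it. There is no depth.
- env.close_job(): hands the job in; it is judged then, once.
Trained networks look in a picture, given as the dict that the camera call returned (one of the last four; its "shot" number tells which), for a name from the list of things; names that differ only in an ending like _2 or _b are one class to them, and where a whole thing is asked for, a point or a joint stands for the part that bears it (a point fixed in the world has none). Each returns a list of dicts, best first, with "score" (0 to 1); they miss things now and then, are a little off and sometimes report something else, mostly with a low value. They report only what shows in the picture. A call takes as long as a camera call. They do not tell look-alikes from the thing itself.
- env.spot_in(picture, label): "centre" ([x, y, z] in m, in world coordinates, good to about 4 mm: the middle of the surface that is visible of it).
- env.regions_of(picture, label): "mask" (400x640 bool, what is visible of it).
- env.spot_point(picture, label): "centre" ([x, y, z] in m, in world coordinates, good to about 4 mm: a listed point, or the origin of a listed thing).
The state is a dict: "time": time; "joint_pos": joint angles; "dq": joint speeds; "tau": joint torques, N m; "position": TCP position; "tool_rot": TCP orientation; "ft_force": force on the tool from outside, world axes, zero at the start; "ft_torque": the same for the moment, N m; "width": finger opening in m; "grasp_force": force on a finger pad.
Only numpy, scipy, OpenCV 4.12 (cv2) and the standard library are available. Lean on these libraries where they do the work, as an engineer would, in place of code of your own. Each camera call takes 0.05 s, during which the arm holds its last target. There are 200 camera calls.

## Working session

There is one attempt and no reset: what is moved stays moved. The work goes in short steps, Python scripts to look and compute and a shell command to move; the robot and the scene stay as the last step left them, time stands still between calls to the robot, and variables do not carry over. Pictures are saved under pics/ and viewed, at most 10 in all, crops included, and the job is handed in when it is done.

```bash
mkdir -p pics; cat > look.py <<'E'
from cell import env
import cv2,sys,numpy as np
E
python3 - <<'E'
from look import *
s=env.state();print(s['time'],s['position'],s['tool_rot'],s['width'])
ims=[]
for n in("scene","top"):
    p=env.snapshot(n);ims.append(p['frame'])
    print(n,np.round(p['world_from_camera'],3).tolist(),np.round(p['intrinsics'],1).tolist(),p['dist'])
    for l in("loupe","cradle","rail","landing","home","detent","bottle","cap","magnifier","mirror"):
        try:
            print(l,'in',[(np.round(d['centre'],3).tolist(),round(d['score'],2)) for d in env.spot_in(p,l)] if l not in("landing","home") else '', 'pt',[(np.round(d['centre'],3).tolist(),round(d['score'],2)) for d in env.spot_point(p,l)])
        except Exception as e: print(l,e)
cv2.imwrite('pics/a.png',cv2.cvtColor(ims[0],cv2.COLOR_RGB2BGR))
cv2.imwrite('pics/b.png',cv2.cvtColor(ims[1],cv2.COLOR_RGB2BGR))
E
```

```text
0.0 [ 0.15963413 -0.65522105  0.2469085 ] [ 9.92881516e-01  1.19100302e-01  5.96356518e-05 -1.18695968e-03] 0.08541911715905243
scene [[0.47, 0.745, -0.473, 1.101], [0.883, -0.392, 0.259, -0.45], [0.007, -0.54, -0.842, 0.983], [0.0, 0.0, 0.0, 1.0]] [[414.2, 0.0, 318.7], [0.0, 414.2, 190.5], [0.0, 0.0, 1.0]] [-0.07902326  0.          0.          0.          0.        ]
loupe in [([0.397, -0.513, 0.03], 0.56), ([0.575, -0.497, 0.022], 0.54), ([0.598, 0.083, 0.069], 0.26)] pt [([0.526, -0.316, 0.063], 0.91), ([0.572, -0.498, 0.003], 0.84), ([0.388, -0.514, -0.004], 0.82)]
cradle in [([0.547, -0.327, 0.067], 0.69)] pt [([0.526, -0.317, 0.062], 0.67)]
rail in [([0.597, 0.087, 0.07], 0.64)] pt []
landing in  pt [([0.583, 0.014, 0.07], 0.71)]
home in  pt [([0.596, 0.161, 0.067], 0.89)]
detent it knows: bottle, cap, cradle, home, kit, landing, loupe, magnifier, mirror, rail
bottle in [([0.76, 0.085, 0.108], 0.83)] pt [([0.754, 0.096, 0.057], 0.64)]
cap in [([0.703, -0.304, 0.069], 0.77)] pt [([0.701, -0.299, 0.061], 0.75)]
magnifier in [([0.405, 0.085, 0.066], 0.81), ([0.759, 0.087, 0.107], 
[... 755 characters left out ...]
565, -0.496, 0.002], 0.58)]
cradle in [] pt [([0.527, -0.321, 0.059], 0.61)]
rail in [([0.588, 0.088, 0.066], 0.74)] pt [([0.593, 0.093, 0.057], 0.95), ([0.584, 0.01, 0.067], 0.27)]
landing in  pt [([0.584, 0.013, 0.068], 0.92), ([0.527, -0.318, 0.067], 0.34)]
home in  pt []
detent it knows: bottle, cap, cradle, home, kit, landing, loupe, magnifier, mirror, rail
bottle in [([0.748, 0.098, 0.112], 0.67)] pt [([0.752, 0.1, 0.063], 0.74)]
cap in [([0.698, -0.302, 0.07], 0.74)] pt [([0.405, 0.076, 0.061], 0.7), ([0.7, -0.302, 0.061], 0.69)]
magnifier in [([0.404, 0.088, 0.068], 0.82)] pt [([0.405, 0.077, 0.059], 0.67)]
mirror in [([0.755, -0.089, 0.063], 0.8)] pt [([0.756, -0.128, 0.056], 0.87)]
```

View pics/a.png

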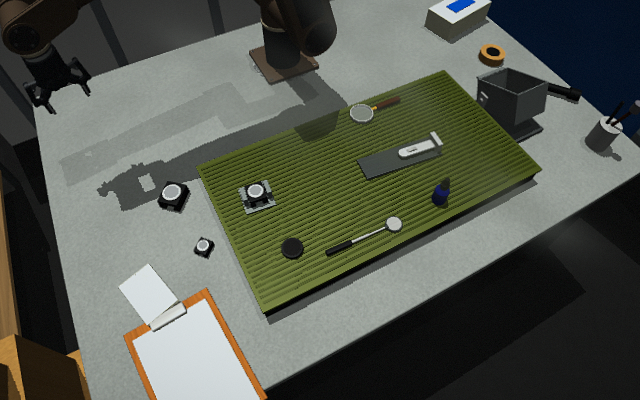

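View pics/b.png

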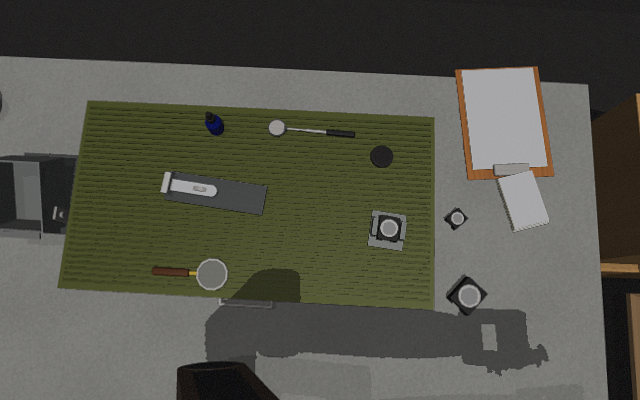

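The scene and top pictures agree. The cradle holds the middle-sized loupe at about (388,228) in top. The bigger copy is at (468,295) and the smaller one at (457,218), both on the table. The rail's bare end is at (265,200) and its stop at (167,183). Next I'll move over the cradle for a wrist view.

```bash
cat > look.py <<'E'
from cell import env
import cv2,sys,numpy as np
from scipy.spatial.transform import Rotation as R
def st():
    s=env.state();return s,np.array(s['position']),R.from_quat(s['tool_rot'])
def go(x,y,z,yaw):
    """tool-frame shift (mm), turn (deg) to a down-pointing pose; yaw(deg)=direction of tool x axis in world"""
    s,p,r=st()
    t=R.from_euler('z',yaw,degrees=True)*R.from_euler('x',180,degrees=True)
    print('t',round(s['time'],2),'w',round(s['width']*1e3,1),'F',np.round(s['ft_force'],1),'g',round(s['grasp_force'],1),'p',np.round(p*1e3,1),'yaw',round(np.degrees(np.arctan2(*r.as_matrix()[1::-1,0])),1))
    print('shift',np.round(r.inv().apply(np.array([x,y,z])-p)*1e3,1),'turn',np.round((r.inv()*t).as_rotvec(degrees=True),2))
def ray(p,uv,zw,T=None):
    """pixel -> world at height zw"""
    T=p['world_from_camera'] if T is None else T
    n=cv2.undistortPoints(np.array(uv,float).reshape(-1,1,2),p['intrinsics'],np.array(p['dist']))[:,0]
    d=np.c_[n,np.ones(len(n))]@T[:3,:3].T;c=T[:3,3]
    return c+d*((zw-c[2])/d[:,2])[:,None]
def wrist(name=None):
    s,q,r=st();p=env.snapshot('wrist');T=np.eye(4);T[:3,:3]=r.as_matrix();T[:3,3]=q
    if name:cv2.imwrite('pics/'+name,cv2.cvtColor(p['frame'],cv2.COLOR_RGB2BGR))
    return p,T@p['tool_from_camera']
E
python3 - <<'E'
from look import *
p,T=wrist();print(np.round(p['tool_from_camera'],3).tolist(),np.round(p['intrinsics'],0).tolist())
go(.48,-.32,.25,13.7)
E
```

```text
[[-0.001, -0.951, -0.308, 0.079], [1.0, -0.001, -0.0, 0.0], [-0.0, -0.308, 0.951, -0.125], [0.0, 0.0, 0.0, 1.0]] [[354.0, 0.0, 317.0], [0.0, 354.0, 195.0], [0.0, 0.0, 1.0]]
t 1.85 w 85.2 F [-0.8 -0.2  0.8] g 0.0 p [ 159.7 -655.8  248.3] yaw 13.7
shift [ 390.6 -250.5   -1.7] turn [-0.   -0.   -0.02]
```

```bash
python3 -m pendant '[[[1,38,-23,0,0,0,0],[1,76,-46,0,0,0,0],[1,114,-70,0,0,0,0],[1,152,-94,0,0,0,0],[1,190,-117,0,0,0,0]]]' | tail -c 600
```

```text
time: 2.27
position: [0.3071, -0.5062, 0.2484]
tool_rot: [0.993, 0.119, 0.0, 0.0]
ft_force: [1.7, -1.2, 0.0]
width: 0.0855
grasp_force: 0.0
```

```bash
python3 -c "
from look import *
go(.526,-.317,.25,13.7)"
```

```text
t 2.27 w 85.5 F [ 1.7 -1.2  0. ] g 0.0 p [ 307.1 -506.2  248.4] yaw 13.6
shift [ 257.3 -132.3   -1.6] turn [ 0.02 -0.01 -0.06]
```

```bash
python3 -m pendant '[[[1,36,-18,0,0,0,0],[1,72,-36,0,0,0,0],[1,108,-54,0,0,0,0],[1,144,-72,0,0,0,0],[1,180,-90,0,0,0,0]]]' >/dev/null; python3 -m pendant '[[[1,33,-18,0,0,0,0],[1,66,-35,0,0,0,0],[1,66,-35,0,0,0,0],[1,66,-35,0,0,0,0]]]'; python3 - <<'E'
from look import *
p,T=wrist('c.png')
p['W']=T
for l in("loupe","cradle"):
    print(l,[(np.round(d['centre'],4).tolist(),round(d['score'],2)) for d in env.spot_in(p,l)],[(np.round(d['centre'],4).tolist(),round(d['score'],2)) for d in env.spot_point(p,l)])
for l in("loupe","cradle"):
    for d in env.regions_of(p,l):
        c=max(cv2.findContours(d['mask'].astype('uint8'),0,2)[0],key=cv2.contourArea)
        print(l,d['score'],cv2.minAreaRect(c),np.round(ray(p,cv2.boxPoints(cv2.minAreaRect(c)),.091,T),4).tolist())
E
```

```text
time: 3.02
position: [0.5168, -0.3265, 0.2483]
tool_rot: [0.993, 0.121, -0.0, 0.0]
ft_force: [0.0, -0.8, 0.3]
width: 0.0856
grasp_force: 0.0
loupe [([0.3818, -0.4806, 0.0236], 0.92), ([0.5282, -0.3203, 0.0931], 0.81), ([0.5693, -0.4894, 0.0206], 0.79)] [([0.5674, -0.4928, -0.0032], 0.92), ([0.5207, -0.3201, 0.0653], 0.81)]
cradle [([0.5409, -0.3205, 0.0615], 0.68)] []
loupe 0.96 ((311.0342712402344, 165.57534790039062), (57.11608123779297, 68.2349853515625), 20.556047439575195) [[0.5018, -0.2922, 0.091], [0.5577, -0.2999, 0.091], [0.5525, -0.345, 0.091], [0.4952, -0.3398, 0.091]]
loupe 0.93 ((418.9483947753906, 313.72711181640625), (50.289119720458984, 12.879956245422363), 72.718505859375) [[0.4332, -0.431, 0.091], [0.4397, -0.4406, 0.091], [0.393, -0.4715, 0.091], [0.386, -0.4615, 0.091]]
loupe 0.73 ((487.0000305175781, 150.0), (38.460365295410156, 49.19349670410156), 63.43495178222656) [[0.5727, -0.4277, 0.091], [0.5971, -0.4548, 0.091], [0.5749, -0.479, 0.091], [0.5493, -0.4516, 0.091]]
cradle 0.55 ((312.61358642578125, 161.38975524902344), (95.14092254638672, 93.96109771728516), 19.29004669189453) [[0.4956, -0.2764, 0.091], [0.5718, -0.2864, 0.091], [0.5653, -0.3606, 0.091], [0.4862, -0.3565, 0.091]]
```

View pics/c.png

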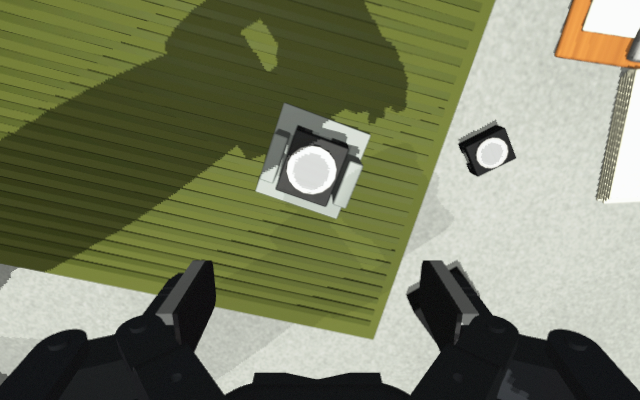

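The wrist view shows the loupe bezel at about (312,170). The cheeks are left and right of it at (275,160) and (348,185), so cradle x points roughly up in the picture, at a world yaw of about -6°. I'll turn the tool to yaw 84 so it pinches the ends.

```bash
python3 -c "
from look import *
s,q,r=st();p,T=wrist();print(ray(p,[[312,170]],.0975,T))
g=cv2.cvtColor(p['frame'],cv2.COLOR_RGB2GRAY)[130:215,270:360]
m=(g>215).astype('uint8');n,l,s2,c=cv2.connectedComponentsWithStats(m)
for i in range(1,n):
  if s2[i,4]>150: print(s2[i],c[i]+[270,130],ray(p,[c[i]+[270,130]],.0975,T)[0])
go(.524,-.319,.20,84)"
python3 -m pendant '[[[1,0,0,0,0,0,-7.1],[1,0,0,0,0,0,-14.2],[1,0,0,0,0,0,-21.3],[1,0,0,0,0,0,-28.4],[1,0,0,0,0,0,-35.5]]]' >/dev/null; python3 -m pendant '[[[1,0,0,0,0,0,-7],[1,0,0,0,0,0,-14],[1,0,0,0,0,0,-21],[1,0,0,0,0,0,-28],[1,0,0,0,0,0,-34.5]]]'; python3 -c "
from look import *
go(.524,-.319,.22,84)"
```

```text
[[ 0.52384361 -0.32306053  0.0975    ]]
[ 73   0  17  24 221] [352.94570136 137.5520362 ] [ 0.55653138 -0.34806366  0.0975    ]
[  14   13   49   48 1743] [308.74354561 167.01204819] [ 0.52562167 -0.31996884  0.0975    ]
[ 69  29  19  24 182] [348.53846154 168.48351648] [ 0.5318882  -0.35117692  0.0975    ]
t 3.42 w 85.5 F [ 0.7 -0.5  0.8] g 0.0 p [ 514.9 -328.9  248.4] yaw 13.6
shift [11.1 -7.5 48.4] turn [  0.     0.   -70.41]
time: 4.25
position: [0.5152, -0.3286, 0.2484]
tool_rot: [0.743, 0.669, 0.0, 0.0]
ft_force: [-0.2, 0.4, 0.4]
width: 0.0856
grasp_force: 0.0
t 4.25 w 85.6 F [-0.2  0.4  0.4] g 0.0 p [ 515.2 -328.6  248.4] yaw 84.0
shift [10.4  7.7 28.4] turn [ 0.    0.   -0.04]
```

```bash
python3 -m pendant '[[[1,10,9,14,0,0,0],[1,10,9,28,0,0,0],[1,10,9,28,0,0,0],[1,10,9,28,0,0,0]]]'; python3 - <<'E'
from look import *
p,T=wrist('d.png')
g=cv2.cvtColor(p['frame'],cv2.COLOR_RGB2GRAY)
n,l,s2,c=cv2.connectedComponentsWithStats((g>215).astype('uint8'))
for i in range(1,n):
  if s2[i,4]>400 and abs(s2[i,2]-s2[i,3])<12: print(s2[i],c[i],ray(p,[c[i]],.0975,T)[0])
for l in("loupe","cradle"):
    for d in env.regions_of(p,l):
        c=max(cv2.findContours(d['mask'].astype('uint8'),0,2)[0],key=cv2.contourArea)
        b=cv2.boxPoints(cv2.minAreaRect(c));w=ray(p,b,.091 if l=='loupe' else .065,T)
        e=w-np.roll(w,1,0);print(l,d['score'],b.round().tolist(),np.round(w.mean(0),4),np.degrees(np.arctan2(e[:,1],e[:,0])).round(1),np.linalg.norm(e,axis=1))
go(.5255,-.3195,.22,84)
E
```

```text
time: 4.58
position: [0.5248, -0.3181, 0.2175]
tool_rot: [0.745, 0.667, -0.0, -0.002]
ft_force: [0.4, 0.2, 0.0]
width: 0.0854
grasp_force: 0.0
[   0    0   72   68 2576] [34.23563665 25.01940994] [ 0.3606024  -0.18790239  0.0975    ]
[ 292  172   54   48 1939] [318.07117071 195.95822589] [ 0.52477    -0.31933634  0.0975    ]
[363 313  28  24 530] [376.42264151 324.30754717] [ 0.56007679 -0.43464763  0.0975    ]
[195 348  38  37 855] [215.74619883 363.62923977] [ 0.42104697 -0.45950431  0.0975    ]
loupe 0.8 [[281.0, 156.0], [354.0, 156.0], [354.0, 221.0], [281.0, 221.0]] [ 0.5247 -0.3163  0.091 ] [ 81.8  -6.4 -94.6 173.7] [0.0504533  0.05262393 0.05039297 0.0557977 ]
loupe 0.6 [[180.0, 368.0], [212.0, 313.0], [261.0, 342.0], [229.0, 397.0]] [ 0.4237 -0.4577  0.091 ] [ 135.5   53.4  -42.3 -124.3] [0.05235306 0.06526884 0.04928267 0.0676126 ]
loupe 0.57 [[345.0, 315.0], [373.0, 287.0], [405.0, 319.0], [377.0, 347.0]] [ 0.56   -0.4329  0.091 ] [ 124.9   44.1  -53.7 -134. ] [0.04288555 0.03476165 0.04150905 0.03603627]
cradle 0.73 [[263.0, 241.0], [263.0, 134.0], [369.0, 134.0], [369.0, 241.0]] [ 0.5224 -0.3246  0.065 ] [173.7  80.9  -6.4 -93.9] [0.09106147 0.09166019 0.08269673 0.09149326]
t 4.73 w 85.5 F [ 0.4 -0.5 -0.5] g 0.0 p [ 525.8 -319.2  220.4] yaw 83.6
shift [-0.3 -0.2  0.4] turn [ 0.01  0.01 -0.36]
```

View pics/d.png

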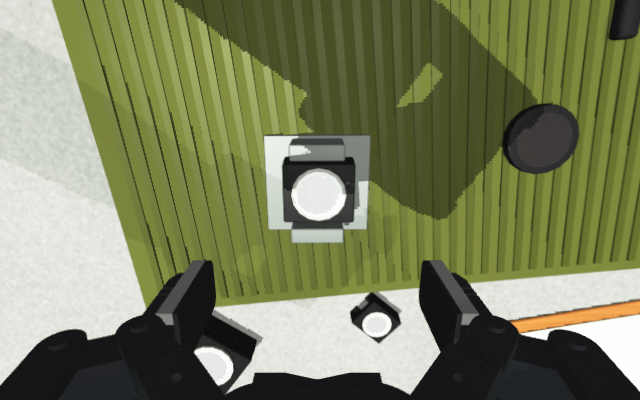

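The view is square to the cradle: the bezel is at (318,196), the cheeks are above and below it, and both ends are free left and right. I'll descend.

```bash
python3 -m pendant '[[[1,0,0,35,0,0,0],[1,0,0,70,0,0,0],[1,0,0,100,0,0,0],[1,0,0,120,0,0,0],[1,0,0,133,0,0,0]]]'; python3 -m pendant '[[[0.5,0,0,0,0,0,0],[0.36,0,0,0,0,0,0],[0.32,0,0,0,0,0,0]]]';python3 -m pendant '[[[0.3,0,0,0,0,0,0],[0.3,0,0,0,0,0,0]]]'
```

```text
time: 5.15
position: [0.5246, -0.3184, 0.0847]
tool_rot: [0.745, 0.667, -0.0, -0.002]
ft_force: [-0.5, 0.6, -0.6]
width: 0.0852
grasp_force: 0.0
time: 5.4
position: [0.5268, -0.3201, 0.0895]
tool_rot: [0.745, 0.667, 0.0, 0.002]
ft_force: [-0.6, 0.1, -0.3]
width: 0.0561
grasp_force: 0.4
time: 5.57
position: [0.5267, -0.32, 0.0894]
tool_rot: [0.745, 0.667, 0.0, 0.002]
ft_force: [-0.4, -0.5, -0.6]
width: 0.0557
grasp_force: 0.0
```

```bash
python3 -m pendant '[[[0.3,0,0,2,0,0,0],[0.27,0,0,2,0,0,0],[0.27,0,0,2,0,0,0]]]';python3 -m pendant '[[[0.25,0,0,0,0,0,0],[0.25,0,0,0,0,0,0]]]'
```

```text
time: 5.82
position: [0.526, -0.3193, 0.0858]
tool_rot: [0.745, 0.667, 0.0, 0.001]
ft_force: [0.7, -0.6, -0.1]
width: 0.0542
grasp_force: 0.3
time: 5.98
position: [0.5261, -0.3193, 0.0859]
tool_rot: [0.745, 0.667, 0.0, 0.001]
ft_force: [0.8, 0.9, 2.2]
width: 0.0532
grasp_force: 15.9
```

```bash
python3 -m pendant '[[[0.25,0,0,0,0,0,0],[0.25,0,0,-4,0,0,0],[0.25,0,0,-12,0,0,0],[0.25,0,0,-25,0,0,0],[0.25,0,0,-25,0,0,0]]]'
```

```text
time: 6.4
position: [0.5269, -0.3201, 0.1134]
tool_rot: [0.745, 0.667, 0.0, 0.002]
ft_force: [0.8, -1.2, -0.5]
width: 0.0533
grasp_force: 16.0
```

```bash
python3 -m pendant '[[[0.25,0,0,-20,0,0,0],[0.25,0,0,-50,0,0,0],[0.25,20,1,-70,0,0,0],[0.25,50,3,-85,0,0,0],[0.25,85,6,-90,0,0,0]]]'; python3 -m pendant '[[[0.25,37,2,0,0,0,0],[0.25,74,4,0,0,0,0],[0.25,111,7,0,0,0,0],[0.25,148,9,0,0,0,0],[0.25,185,12,0,0,0,0]]]';python3 -c "
from look import *
go(.584,.013,.2,84)"
```

```text
time: 6.82
position: [0.5423, -0.2367, 0.2047]
tool_rot: [0.746, 0.666, 0.001, 0.004]
ft_force: [0.6, -0.1, -0.9]
width: 0.0537
grasp_force: 16.1
time: 7.23
position: [0.5732, -0.051, 0.2009]
tool_rot: [0.745, 0.667, 0.0, 0.0]
ft_force: [0.9, 0.1, -2.4]
width: 0.0534
grasp_force: 16.1
t 7.23 w 53.4 F [ 0.9  0.1 -2.4] g 16.1 p [573.2 -51.  200.9] yaw 83.7
shift [64.8  3.7  0.9] turn [ 0.04  0.01 -0.33]
```

```bash
python3 -m pendant '[[[0.25,-10,0,-40,0,0,0],[0.25,-10,0,-40,0,0,0],[0.25,-10,0,-40,0,0,0]]]'; python3 - <<'E'
from look import *
p,T=wrist('e.png')
print([(l,[(np.round(d['centre'],4).tolist(),round(d['score'],2)) for d in env.spot_point(p,l)]) for l in('rail','landing','home')])
for d in env.regions_of(p,'rail')[:2]:
    m=d['mask'];c=max(cv2.findContours(m.astype('uint8'),0,2)[0],key=cv2.contourArea)
    b=cv2.boxPoints(cv2.minAreaRect(c));print(d['score'],b.round().tolist())
E
```

```text
time: 7.48
position: [0.5739, -0.0628, 0.2439]
tool_rot: [0.745, 0.667, 0.002, 0.003]
ft_force: [0.3, -0.3, -2.3]
width: 0.0538
grasp_force: 16.3
[('rail', []), ('landing', [([0.5785, 0.01, 0.0591], 0.59)]), ('home', [])]
0.81 [[270.0, 0.0], [362.0, 0.0], [362.0, 139.0], [270.0, 139.0]]
```

View pics/e.png

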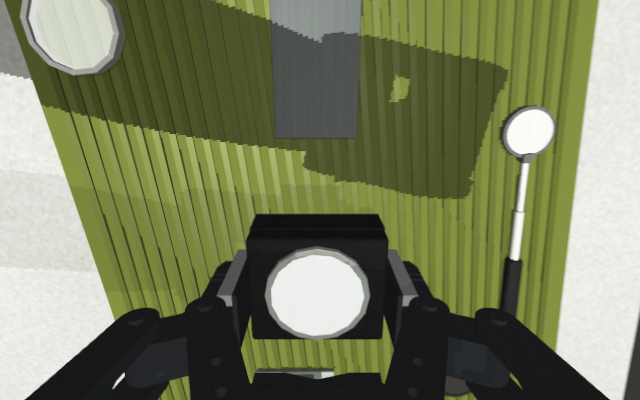

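The loupe is held square in the jaws at (318,290). The plate's near end is at row 138, columns 275 to 357. I'll go forward over the rail and measure its edges.

```bash
python3 -m pendant '[[[0.25,35,4,0,0,0,0],[0.25,70,7,0,0,0,0],[0.25,105,10,0,0,0,0],[0.25,105,10,0,0,0,0],[0.25,105,10,0,0,0,0]]]'; python3 -m pendant '[[[0.25,0,0,0,0,0,0],[0.25,0,0,0,0,0,0]]]'; python3 - <<'E'
from look import *
p,T=wrist('f.png')
print([(l,[(np.round(d['centre'],4).tolist(),round(d['score'],2)) for d in env.spot_point(p,l)]) for l in('rail','landing','home')])
print(T.round(4).tolist())
E
```

```text
time: 8.15
position: [0.5933, 0.0417, 0.2391]
tool_rot: [0.744, 0.668, -0.001, -0.001]
ft_force: [-0.2, -0.0, -1.9]
width: 0.0535
grasp_force: 16.3
time: 8.32
position: [0.5934, 0.0395, 0.2397]
tool_rot: [0.745, 0.667, -0.001, -0.0]
ft_force: [0.8, 0.1, -0.7]
width: 0.0535
grasp_force: 16.3
[('rail', [([0.5907, 0.0955, 0.0593], 0.86)]), ('landing', [([0.5811, 0.0137, 0.0638], 0.55)]), ('home', [([0.5959, 0.1593, 0.0662], 0.7)])]
[[0.9937, -0.1061, -0.0365, 0.6023], [-0.1122, -0.9456, -0.3054, 0.1174], [-0.0022, 0.3076, -0.9515, 0.3643], [0.0, 0.0, 0.0, 1.0]]
```

View pics/f.png

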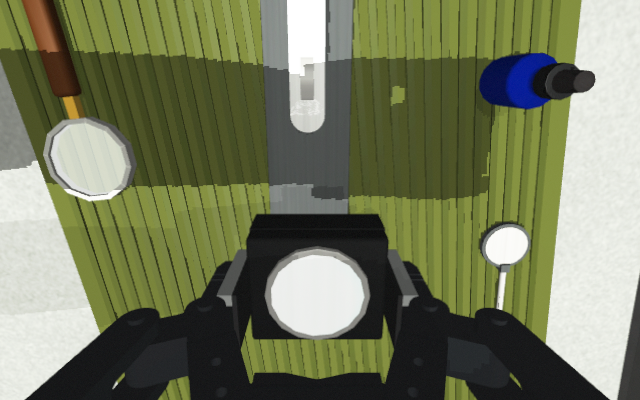

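The rail lies straight ahead: its nose tip is at (307,132), the head is between columns 288 and 325, and the plate edges are at about columns 265 and 350. I'll fit lines to those edges.

```bash
cat > railfit.py <<'E'
from look import *
def fit(p,T,rows,seed=307,h0=None):
    f=p['frame'];sat=(f.max(2).astype(int)-f.min(2))/(f.max(2)+1.)
    A=[]
    for r in rows:
        g=sat[r]<0.25
        l=seed
        while l>0 and g[l-1]: l-=1
        k=seed
        while k<639 and g[k+1]: k+=1
        A.append((l-.5,r,k+.5))
    A=np.array(A)
    out=[]
    for c in (0,2):
        w=ray(p,A[:,[c,1]],.068,T)[:,:2]
        for _ in range(4):
            k=np.polyfit(w[:,1],w[:,0],1);e=w[:,0]-np.polyval(k,w[:,1]);w=w[abs(e)<max(2*np.std(e),3e-4)]
        out.append(k);print(len(w),'edge yaw',90-np.degrees(np.arctan(k[0])),'x at y=0.09',np.polyval(k,.09))
    print('width*',np.polyval(out[1],.09)-np.polyval(out[0],.09))
E
python3 - <<'E'
from railfit import *
p,T=wrist()
fit(p,T,range(2,125),307)
print('tip',ray(p,[[307,132]],.082,T),'head mid row 40', ray(p,[[288,40],[325,40],[288,110],[325,110]],.082,T))
f=p['frame']
for r in(20,40,90,105,131,133,135):print(r,f[r,255:360:3].mean(1).round().astype(int).tolist()[0:3], [int(x) for x in f[r,280:335].mean(1)])
E
```

```text
122 edge yaw 83.78380020531449 x at y=0.09 0.5560004773851308
119 edge yaw 83.75455055221343 x at y=0.09 0.6258784395609119
width* 0.06987796217578113
tip [[0.58991133 0.0796344  0.082     ]] head mid row 40 [[0.58416669 0.14780945 0.082     ]
 [0.6111863  0.14475834 0.082     ]
 [0.57725191 0.09820279 0.082     ]
 [0.60592065 0.09496759 0.082     ]]
20 [114, 113, 135] [141, 144, 142, 140, 139, 143, 140, 253, 255, 255, 255, 255, 255, 255, 255, 255, 255, 255, 255, 255, 255, 255, 255, 255, 255, 255, 255, 255, 255, 255, 255, 255, 255, 255, 255, 255, 255, 255, 255, 255, 255, 255, 255, 255, 227, 85, 82, 83, 82, 84, 124, 142, 141, 140, 139]
40 [114, 115, 99] [139, 141, 141, 140, 139, 140, 143, 214, 254, 255, 255, 255, 255, 255, 255, 255, 255, 255, 255, 255, 255, 255, 255, 255, 255, 255, 255, 255, 255, 255, 255, 255, 255, 255, 255, 255, 255, 255, 255, 255, 255, 255, 255, 255, 226, 83, 85, 83, 113, 135, 140, 142, 142, 140, 138]
90 [67, 68, 63] [82, 78, 80, 80, 81, 81, 80, 81, 81, 179, 208, 209, 208, 209, 209, 211, 214, 214, 212, 202, 169, 152, 152, 152, 150, 152, 151, 151, 152, 152, 152, 151
[... 409 characters left out ...]
, 77, 78, 78, 80, 80, 77, 78, 79, 78, 79, 80, 80, 79, 78, 78, 74, 84, 112, 161, 193, 201, 200, 201, 203, 202, 203, 206, 210, 211, 174, 150, 118, 91, 82, 81, 81, 80, 81, 81, 80, 81, 78, 77, 79, 78, 78, 79, 80, 80, 79, 81, 80]
133 [68, 67, 64] [79, 79, 79, 79, 78, 78, 80, 80, 79, 78, 79, 79, 78, 78, 80, 80, 80, 80, 79, 80, 78, 79, 79, 83, 86, 83, 87, 84, 80, 81, 74, 69, 76, 80, 80, 81, 80, 79, 79, 80, 82, 81, 80, 80, 80, 78, 78, 80, 79, 79, 81, 80, 81, 82, 81]
135 [68, 66, 63] [80, 80, 79, 79, 78, 79, 80, 79, 80, 78, 79, 78, 81, 78, 78, 80, 81, 79, 79, 79, 81, 80, 80, 79, 77, 76, 80, 80, 78, 80, 80, 79, 80, 78, 80, 79, 80, 80, 81, 80, 81, 81, 80, 79, 79, 78, 78, 79, 78, 79, 80, 79, 80, 81, 80]
```

```bash
python3 -c "
from look import *
go(.5825,.0115,.13,-6.23)"
python3 -m pendant '[[[0.25,-10,-3,-0,0,0,7.1],[0.25,-20,-6,0,0,0,14.2],[0.25,-29,-8,0,0,0,21.3],[0.25,-29,-8,0,0,0,28.4],[0.25,-29,-8,0,0,0,35.5]]]' >/dev/null;python3 -m pendant '[[[0.25,0,0,0,0,0,7.1],[0.25,0,0,0,0,0,14.2],[0.25,0,0,0,0,0,21.3],[0.25,0,0,0,0,0,28.4],[0.25,0,0,0,0,0,35.5]]]' >/dev/null;python3 -m pendant '[[[0.25,0,0,10,0,0,7],[0.25,0,0,40,0,0,14],[0.25,0,0,75,0,0,19.2],[0.25,0,0,105,0,0,19.2],[0.25,0,0,105,0,0,19.2]]]';python3 -m pendant '[[[0.25,0,0,0,0,0,0],[0.25,0,0,0,0,0,0]]]' >/dev/null; python3 -c "
from look import *
go(.5825,.0115,.092,-6.23)"
```

```text
t 8.57 w 53.5 F [-0.3  0.2 -1.6] g 16.3 p [593.6  39.7 240.3] yaw 83.6
shift [-29.3  -7.9 110.3] turn [ 0.    0.   89.83]
time: 9.82
position: [0.5776, 0.0129, 0.128]
tool_rot: [0.998, -0.057, -0.007, -0.001]
ft_force: [-1.9, -0.3, -2.9]
width: 0.0535
grasp_force: 16.3
t 9.98 w 53.7 F [ 0.9  0.4 -1. ] g 16.3 p [583.8  12.3 137.3] yaw -6.5
shift [-1.3  0.9 45.3] turn [ 0.01 -0.17 -0.29]
```

```bash
python3 -m pendant '[[[0.25,-1,1,15,0,0,0],[0.25,-1,1,30,0,0,0],[0.25,-1,1,39,0,0,0],[0.25,-1,1,39,0,0,0],[0.25,-1,1,39,0,0,0]]]';python3 -m pendant '[[[0.25,0,0,0,0,0,0],[0.25,0,0,0,0,0,0]]]' >/dev/null; python3 -c "
from look import *
go(.5825,.0115,.0889,-6.23)"
```

```text
time: 10.4
position: [0.5823, 0.0116, 0.0977]
tool_rot: [0.998, -0.057, 0.001, 0.0]
ft_force: [1.5, -0.1, -1.3]
width: 0.0536
grasp_force: 16.3
t 10.57 w 53.6 F [ 0.3 -1.  -1.7] g 16.3 p [582.5  11.6  98. ] yaw -6.5
shift [-0.   0.1  9.1] turn [ 0.01 -0.16 -0.28]
```

```bash
python3 -m pendant '[[[0.25,0,0,2,0,0,0],[0.25,0,0,4,0,0,0],[0.25,0,0,6,0,0,0],[0.25,0,0,7,0,0,0],[0.25,0,0,7,0,0,0]]]';python3 -m pendant '[[[0.25,0,0,0.7,0,0,0],[0.25,0,0,1.3,0,0,0],[0.25,0,0,1.3,0,0,0]]]'
```

```text
time: 10.98
position: [0.5813, 0.0118, 0.0891]
tool_rot: [0.998, -0.057, -0.0, -0.0]
ft_force: [-0.2, 0.5, -2.0]
width: 0.0535
grasp_force: 16.3
time: 11.23
position: [0.5815, 0.0118, 0.0889]
tool_rot: [0.998, -0.057, -0.0, 0.0]
ft_force: [-2.9, 0.3, 5.6]
width: 0.0536
grasp_force: 17.0
```

It has touched down (5.6 N). Releasing now.

```bash
python3 -m pendant '[[[0.27,0,0,-0.5,0,0,0],[0.3,0,0,-0.5,0,0,0],[0.5,0,0,-0.5,0,0,0],[1,0,0,-0.5,0,0,0],[1,0,0,-0.5,0,0,0]]]';python3 -m pendant '[[[1,0,0,0,0,0,0],[1,0,0,0,0,0,0],[1,0,0,-10,0,0,0],[1,0,0,-35,0,0,0],[1,0,0,-60,0,0,0]]]';python3 -m pendant '[[[1,0,0,-35,0,0,-7],[1,0,0,-70,0,0,-14],[1,0,0,-90,0,0,-21],[1,0,0,-90,0,0,-28],[1,0,0,-90,0,0,-35]]]'; python3 -m pendant '[[[1,0,0,0,0,0,-7],[1,0,0,0,0,0,-14],[1,0,0,0,0,0,-21],[1,0,0,0,0,0,-28],[1,0,0,0,0,0,-35]]]' >/dev/null;  python3 -m pendant '[[[1,0,0,0,0,0,-7],[1,0,0,0,0,0,-14],[1,0,0,0,0,0,-20],[1,0,0,0,0,0,-20],[1,0,0,0,0,0,-20]]]';python3 - <<'E'
from railfit import *
p,T=wrist('g.png')
f=p['frame'];g=cv2.cvtColor(f,cv2.COLOR_RGB2GRAY)
n,l,s2,c=cv2.connectedComponentsWithStats((g>180).astype('uint8'))
for i in range(1,n):
  if s2[i,4]>400: print(s2[i],c[i],ray(p,[c[i]],.1005,T)[0])
go(.5825,.0115,.20,83.77)
E
```

```text
time: 11.65
position: [0.5814, 0.0117, 0.0884]
tool_rot: [0.998, -0.057, 0.0, -0.0]
ft_force: [-0.2, -0.4, 0.2]
width: 0.0843
grasp_force: 0.0
time: 12.07
position: [0.5804, 0.0119, 0.1484]
tool_rot: [0.998, -0.057, -0.002, -0.0]
ft_force: [1.3, 0.9, 0.5]
width: 0.0852
grasp_force: 0.0
time: 12.48
position: [0.5827, 0.0116, 0.2425]
tool_rot: [0.969, 0.249, 0.003, 0.001]
ft_force: [-0.6, -0.0, -0.8]
width: 0.0851
grasp_force: 0.0
time: 13.32
position: [0.5815, 0.0118, 0.2392]
tool_rot: [0.747, 0.665, 0.0, 0.0]
ft_force: [-0.1, 0.5, 0.1]
width: 0.0854
grasp_force: 0.0
[ 298    0   39   95 3297] [317.10797695  43.71125265] [0.59339966 0.11335019 0.1005    ]
[  560     0    80   380 21311] [607.93960865 197.93205387] [ 0.80491447 -0.02380624  0.1005    ]
[  52   87   79   78 4495] [ 90.69121246 125.72191324] [0.42228024 0.07727174 0.1005    ]
[    0   139   112   246 15990] [ 38.98211382 259.11626016] [ 0.34665176 -0.02340962  0.1005    ]
[ 292  163   49   46 1682] [316.13674197 184.95124851] [0.58087729 0.01319615 0.1005    ]
[ 500  196   44   40 1355] [521.44944649 215.57712177] [ 0.73975609 -0.03102095  0.1005    ]
[507 244  14  80 505] [513.62178218 285.53663366] [ 0.73681101 -0.09467376  0.1005    ]
t 13.37 w 85.4 F [-0.4  0.2  0.4] g 0.0 p [581.5  11.8 239.1] yaw 83.3
shift [-0.2  1.1 39.1] turn [ 0.03  0.   -0.43]
```

View pics/g.png

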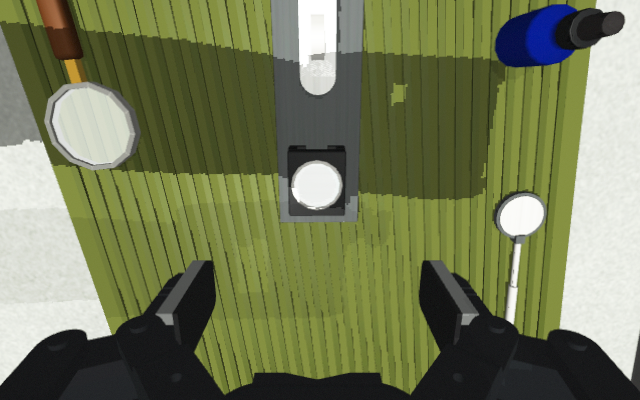

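The loupe stands on the bare plate, with its lens at (316,185). The rail nose is ahead of it at (318,95). I'll re-fit the rail line from here.

```bash
python3 - <<'E'
from railfit import *
p,T=wrist()
fit(p,T,list(range(2,140))+list(range(200,218)),317)
f=p['frame'];g=cv2.cvtColor(f,cv2.COLOR_RGB2GRAY)
for r in(10,30,50,70):
    k=np.where(g[r,285:350]>(170 if r<40 else 130))[0]+285;e=ray(p,[[k[0]-.5,r],[k[-1]+.5,r]],.082,T);m=e.mean(0);print(r,k[0],k[-1],m.round(4),'off plate line .0.59094:',m[0]-(.59094+(m[1]-.09)*.1092), np.linalg.norm(e[1]-e[0]))
# shoe top edges
for r in(160,170,180,190,200,205):print(r,[int(x) for x in g[r,282:296]],[int(x) for x in g[r,338:352]])
go(.5825,.0115,.20,83.77)
E
```

```text
154 edge yaw 83.7925926772167 x at y=0.09 0.5559665887125945
155 edge yaw 83.75458713845595 x at y=0.09 0.625860049997692
width* 0.06989346128509744
10 298 336 [0.5961 0.137  0.082 ] off plate line .0.59094: -8.566989207037246e-06 0.027845424353222594
30 299 336 [0.5949 0.124  0.082 ] off plate line .0.59094: 0.00025041399584901924 0.02757928502380593
50 285 349 [0.593  0.1107 0.082 ] off plate line .0.59094: -0.00022494316673038472 0.04795992056731537
70 300 335 [0.5917 0.0969 0.082 ] off plate line .0.59094: 3.96651567360351e-05 0.02701346949751793
160 [78, 76, 77, 78, 78, 50, 32, 38, 40, 41, 39, 39, 41, 39] [44, 44, 44, 44, 45, 45, 40, 37, 66, 77, 78, 78, 79, 78]
170 [75, 76, 76, 77, 78, 60, 38, 36, 38, 38, 38, 39, 40, 43] [41, 42, 44, 43, 43, 42, 41, 43, 68, 77, 78, 78, 77, 78]
180 [138, 141, 140, 141, 139, 120, 70, 35, 36, 64, 142, 169, 182, 233] [229, 193, 176, 128, 60, 41, 32, 51, 70, 78, 78, 77, 78, 79]
190 [137, 139, 139, 141, 140, 139, 94, 70, 82, 89, 241, 254, 254, 254] [223, 183, 172, 114, 44, 37, 33, 61, 76, 78, 78, 78, 78, 77]
200 [135, 138, 140, 141, 140, 139, 95, 61, 75, 79, 77, 78, 77, 78] [34, 36, 38, 35, 37, 34, 26, 62, 75, 77, 78, 78, 118, 135]
205 [125, 126, 128, 128, 128, 126, 97, 64, 68, 71, 71, 70, 70, 69] [37, 39, 36, 36, 35, 35, 45, 102, 123, 125, 131, 135, 135, 133]
t 13.42 w 85.0 F [ 0.8 -0.1  0.1] g 0.0 p [581.4  11.8 238.9] yaw 83.4
shift [-0.2  1.1 38.9] turn [ 0.03  0.   -0.41]
```

```bash
python3 -m pendant '[[[1,0,0,35,0,0,-0.4],[1,0,0,70,0,0,-0.4],[1,0,0,105,0,0,-0.4],[1,0,0,135,0,0,-0.4],[1,0,0,149,0,0,-0.4]]]' >/dev/null; python3 -m pendant '[[[0.5,0,0,0,0,0,0],[0.3,0,0,0,0,0,0],[0.15,0,0,0,0,0,0],[0.12,0,0,0,0,0,0],[0.12,0,0,0,0,0,0]]]'; python3 -c "
from look import *
go(.5814,.0120,.0895,83.77)"
```

```text
time: 14.25
position: [0.5827, 0.0116, 0.0916]
tool_rot: [0.744, 0.668, 0.001, 0.001]
ft_force: [-0.0, 0.5, 0.5]
width: 0.0479
grasp_force: 0.0
t 14.25 w 47.9 F [-0.   0.5  0.5] g 0.0 p [582.7  11.6  91.6] yaw 83.9
shift [ 0.3 -1.4  2.1] turn [0.21 0.01 0.1 ]
```

```bash
python3 -m pendant '[[[0.1,0,0,2,0,0,0],[0.08,0,0,2,0,0,0],[0.07,0,0,2,0,0,0],[0.065,0,0,2,0,0,0],[0.065,0,0,2,0,0,0]]]'; python3 -m pendant '[[[0.06,0,0,0,0,0,0],[0.06,0,0,0,0,0,0]]]'
```

```text
time: 14.67
position: [0.5821, 0.0117, 0.0884]
tool_rot: [0.744, 0.668, 0.001, 0.001]
ft_force: [0.2, -0.1, 3.3]
width: 0.0459
grasp_force: 14.0
time: 14.83
position: [0.5822, 0.0117, 0.0884]
tool_rot: [0.744, 0.668, 0.001, 0.001]
ft_force: [-0.4, 0.9, 4.5]
width: 0.0456
grasp_force: 19.5
```

```bash
python3 -m pendant '[[[0.06,0,0,-0.7,0,0,0],[0.06,0,0,-1.3,0,0,0],[0.06,10,0,-1.3,0,0,0],[0.06,25,0,-1.3,0,0,0],[0.06,25,0,-1.3,0,0,0]]]';python3 -m pendant '[[[0.06,0,0,0,0,0,0],[0.06,0,0,0,0,0,0]]]'; python3 -c "
from look import *
s,p,r=st();print('lateral off (x) mm',(p[0]-(.59092+(p[1]-.09)*.1091))*1e3)
go(.5909,.09,.0895,83.77)"
```

```text
time: 15.25
position: [0.5838, 0.0387, 0.0885]
tool_rot: [0.743, 0.669, 0.0, -0.001]
ft_force: [-0.2, 2.1, 1.7]
width: 0.0456
grasp_force: 19.7
time: 15.42
position: [0.5837, 0.0373, 0.0885]
tool_rot: [0.744, 0.669, -0.0, -0.001]
ft_force: [-0.4, 1.9, 2.0]
width: 0.0455
grasp_force: 19.6
lateral off (x) mm -1.5018344220339985
t 15.42 w 45.5 F [-0.4  1.9  2. ] g 19.6 p [583.7  37.3  88.5] yaw 83.9
shift [53.1  1.6 -1. ] turn [-0.06 -0.04  0.15]
```

```bash
python3 -m pendant '[[[0.06,0,1.7,-1.2,0,0,0.1],[0.06,0,1.7,-1.2,0,0,0.1],[0.06,0,1.7,-1.2,0,0,0.1]]]'; python3 -c "
from look import *
s,p,r=st();print('lateral off (x) mm',(p[0]-(.59092+(p[1]-.09)*.1091))*1e3)
p,T=wrist('h.png');g=cv2.cvtColor(p['frame'],cv2.COLOR_RGB2GRAY)
go(.5909,.09,.0895,83.77)"
```

```text
time: 15.67
position: [0.5851, 0.036, 0.0892]
tool_rot: [0.745, 0.668, -0.001, -0.0]
ft_force: [-0.2, -0.6, -1.6]
width: 0.0456
grasp_force: 19.4
lateral off (x) mm 0.1204173949389542
t 15.72 w 45.6 F [-0.5  0.  -1. ] g 19.4 p [585.1  36.   89.2] yaw 83.8
shift [54.3 -0.2 -0.3] turn [-0.1   0.02 -0.01]
```

View pics/h.png

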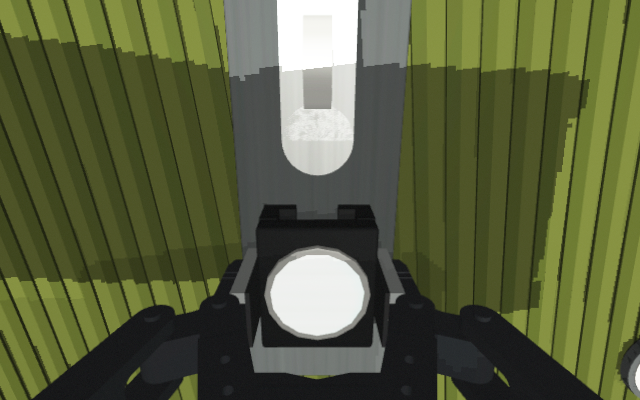

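The slot (297–338) is centred on the rail head (282–355, centre 318), and the loupe is clear of the plate. Sliding on slowly.

```bash
python3 -m pendant '[[[0.06,5,0,0,0,0,0],[0.06,10,0,0,0,0,0],[0.06,15,0,0,0,0,0],[0.06,20,0,0,0,0,0],[0.06,25,0,0,0,0,0]]]';python3 -m pendant '[[[0.06,4,0,0,0,0,0],[0.06,8,0,0,0,0,0],[0.06,12,0,0,0,0,0],[0.06,16,0,0,0,0,0],[0.06,20,0,0,0,0,0]]]'; python3 -c "
from look import *
s,p,r=st();print('lateral off (x) mm',(p[0]-(.59092+(p[1]-.09)*.1091))*1e3)
go(.5988,.1606,.0892,83.77)"
```

```text
time: 16.13
position: [0.5885, 0.062, 0.09]
tool_rot: [0.744, 0.668, -0.0, -0.0]
ft_force: [-0.7, 0.3, -2.0]
width: 0.0456
grasp_force: 19.5
time: 16.55
position: [0.5907, 0.0816, 0.09]
tool_rot: [0.744, 0.668, -0.0, 0.0]
ft_force: [0.5, -0.9, -1.9]
width: 0.0455
grasp_force: 19.5
lateral off (x) mm 0.6977463360494651
t 16.55 w 45.5 F [ 0.5 -0.9 -1.9] g 19.5 p [590.7  81.6  90. ] yaw 83.8
shift [79.4 -0.5  0.8] turn [0.   0.   0.01]
```

```bash
python3 -m pendant '[[[0.06,3,-0.4,0.5,0,0,0],[0.06,6,-0.4,0.5,0,0,0],[0.06,9,-0.4,0.5,0,0,0],[0.06,12,-0.4,0.5,0,0,0],[0.06,15,-0.4,0.5,0,0,0]]]';python3 -m pendant '[[[0.06,4,0,0,0,0,0],[0.06,8,0,0,0,0,0],[0.06,12,0,0,0,0,0],[0.06,16,0,0,0,0,0],[0.06,20,0,0,0,0,0]]]'; python3 -c "
from look import *
s,p,r=st();print('lateral off (x) mm',(p[0]-(.59092+(p[1]-.09)*.1091))*1e3)
go(.5988,.1606,.0892,83.77)"
```

```text
time: 16.97
position: [0.5922, 0.0963, 0.0899]
tool_rot: [0.745, 0.668, 0.0, 0.0]
ft_force: [-0.1, 0.1, 0.4]
width: 0.0456
grasp_force: 19.6
time: 17.38
position: [0.5941, 0.1165, 0.0895]
tool_rot: [0.744, 0.668, -0.0, 0.0]
ft_force: [-0.4, -1.9, 1.3]
width: 0.0454
grasp_force: 19.7
lateral off (x) mm 0.26524617285805796
t 17.38 w 45.4 F [-0.4 -1.9  1.3] g 19.7 p [594.1 116.5  89.5] yaw 83.8
shift [44.4 -0.1  0.3] turn [-0.    0.    0.02]
```

```bash
python3 -m pendant '[[[0.06,4,0,0,0,0,0],[0.06,8,0,0,0,0,0],[0.06,12,0,0,0,0,0],[0.06,16,0,0,0,0,0],[0.06,20,0,0,0,0,0]]]';python3 -m pendant '[[[0.06,4,0,0,0,0,0],[0.06,8,0,0,0,0,0],[0.06,12,0,0,0,0,0],[0.06,15,0,0,0,0,0],[0.06,18,0,0,0,0,0]]]'; python3 -c "
from look import *
s,p,r=st();print('lateral off (x) mm',(p[0]-(.59092+(p[1]-.09)*.1091))*1e3)
go(.5988,.1606,.0892,83.77)"
```

```text
time: 17.8
position: [0.5962, 0.1363, 0.0895]
tool_rot: [0.744, 0.668, -0.0, -0.0]
ft_force: [-0.0, -1.7, 0.5]
width: 0.0455
grasp_force: 19.7
time: 18.22
position: [0.5981, 0.1543, 0.0895]
tool_rot: [0.744, 0.668, 0.0, -0.0]
ft_force: [0.1, -0.5, 0.3]
width: 0.0459
grasp_force: 19.7
lateral off (x) mm 0.18356856381684938
t 18.22 w 45.9 F [ 0.1 -0.5  0.3] g 19.7 p [598.1 154.3  89.5] yaw 83.8
shift [ 6.3 -0.   0.3] turn [-0.01 -0.02  0.01]
```

```bash
python3 -m pendant '[[[0.06,1,0,0.3,0,0,0],[0.06,2,0,0.3,0,0,0],[0.06,3,0,0.3,0,0,0],[0.06,4,0,0.3,0,0,0],[0.06,5,0,0.3,0,0,0]]]';python3 -m pendant '[[[0.06,0.7,0,0.3,0,0,0],[0.06,1.2,0,0.3,0,0,0]]]'
```

```text
time: 18.63
position: [0.5984, 0.1589, 0.0888]
tool_rot: [0.745, 0.668, -0.0, -0.0]
ft_force: [-0.4, -0.0, -2.0]
width: 0.0457
grasp_force: 19.5
time: 18.8
position: [0.5986, 0.16, 0.0886]
tool_rot: [0.744, 0.668, -0.0, -0.0]
ft_force: [-0.6, -0.3, -1.4]
width: 0.0455
grasp_force: 19.4
```

```bash
python3 -m pendant '[[[0.06,0.5,0,0,0,0,0],[0.06,1,0,0,0,0,0]]]';python3 -m pendant '[[[0.06,0.4,0,0,0,0,0],[0.06,0.8,0,0,0,0,0]]]'|sed -n '2p;4p'
```

```text
time: 18.97
position: [0.5986, 0.1605, 0.0886]
tool_rot: [0.744, 0.668, -0.001, 0.0]
ft_force: [0.5, -3.3, -1.7]
width: 0.0455
grasp_force: 19.5
position: [0.5987, 0.1605, 0.0886]
ft_force: [-1.1, -6.1, -0.2]
```

Contact with the stop, -6 N along the rail. I'll let go and back off upward.

```bash
python3 -m pendant '[[[0.06,-0.3,0,0.3,0,0,0],[0.08,-0.3,0,0.3,0,0,0],[0.12,-0.3,0,0.3,0,0,0],[0.5,-0.3,0,0,0,0,0],[0.7,-0.3,0,0,0,0,0]]]';python3 -m pendant '[[[0.7,0,0,0,0,0,0],[0.7,0,0,-10,0,0,0],[0.7,0,0,-40,0,0,0],[0.7,-20,0,-75,0,0,0],[0.7,-50,0,-110,0,0,0]]]';python3 -m pendant '[[[0.7,-20,0,-20,0,0,0],[0.7,-20,0,-20,0,0,0],[0.7,-20,0,-20,0,0,0],[0.7,-20,0,-20,0,0,0]]]';python3 - <<'E'
from look import *
p,T=wrist('i.png')
print([(l,[(np.round(d['centre'],4).tolist(),round(d['score'],2)) for d in env.spot_point(p,l)]) for l in('loupe','home','bottle')])
g=cv2.cvtColor(p['frame'],cv2.COLOR_RGB2GRAY)
c=cv2.HoughCircles(g,cv2.HOUGH_GRADIENT,1,40,param1=120,param2=25,minRadius=18,maxRadius=45)
for q in c[0][:5]: print(q,ray(p,[q[:2]],.1005,T)[0].round(4))
cv2.imwrite('pics/i.png',cv2.resize(cv2.cvtColor(p['frame'],cv2.COLOR_RGB2BGR)[0:280,180:500],None,fx=2,fy=2))
E
```

```text
time: 19.55
position: [0.5995, 0.162, 0.0895]
tool_rot: [0.744, 0.668, 0.001, 0.0]
ft_force: [0.4, -0.0, 0.5]
width: 0.0707
grasp_force: 0.0
time: 19.97
position: [0.5938, 0.1158, 0.1976]
tool_rot: [0.743, 0.669, 0.0, -0.0]
ft_force: [1.0, -0.2, 0.2]
width: 0.0728
grasp_force: 0.0
time: 20.3
position: [0.5912, 0.0951, 0.215]
tool_rot: [0.744, 0.668, -0.0, -0.001]
ft_force: [0.1, 0.1, -0.6]
width: 0.0725
grasp_force: 0.0
[('loupe', [([0.5982, 0.1564, 0.0672], 0.77)]), ('home', [([0.4022, 0.0739, 0.0592], 0.37)]), ('bottle', [([0.75, 0.0965, 0.0572], 0.8), ([0.404, 0.0768, 0.0595], 0.35)])]
[317.5  98.5  29.9] [0.5986 0.1619 0.1005]
[ 97.5 223.5  42.2] [0.4301 0.0918 0.1005]
[520.5 319.5  24.3] [ 0.7405 -0.0248  0.1005]
```

View pics/i.png

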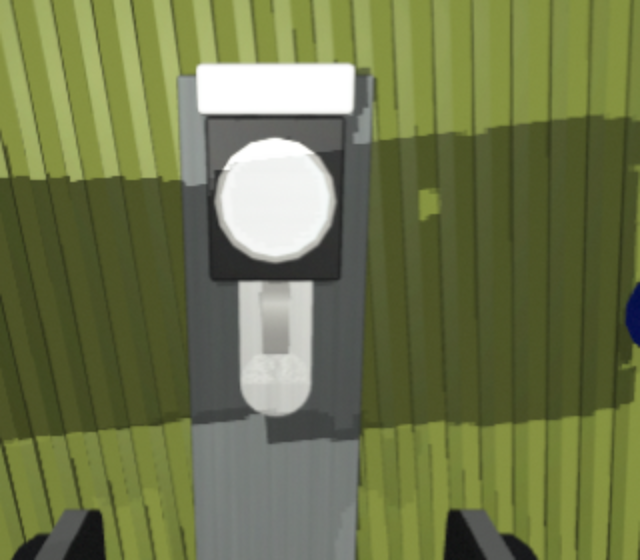

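The picture shows the loupe flush against the white end stop (lens at (275,200) in the crop), with the detent fully exposed behind it at (275,318). The lens measures within about 1.5 mm of home. Handing in.

```bash
python3 -c "
from look import *
print(env.close_job())"
```

```text
the job is handed in; nothing more can be done
None
```

I've handed the job in at about 20 s of the 58 s: the loupe was set down on the bare plate and let go, then slid onto the rail against the end stop, with the detent showing behind it and the gripper clear; the hand-in returned no verdict.

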